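# Read a tilted carton label with a contact wand and hang the wand on the carousel

### The arm

A 6-joint arm with a two-finger parallel gripper is mounted at the origin on a cart in front of the work surface, level with it; the furniture and walls round the work are solid. World frame = base frame: x ahead of the robot, y to its left, z up, the work surface at z = 0. Lengths are in m, angles in rad, forces in N, time in s.
With the tool pointing down it reaches from about 0.225 to 0.875 m from the base axis. Payload 3.4 kg.
Tool frame: the origin (TCP) lies on the centre line of the jaws, within the pads' length; the fingertips stand 17 mm ahead of it and the grasp point (between the pads) lies 2 mm behind it (nose_length is the distance from the TCP to the fingertips, in m); z points along the fingers, y is the line along which they close (so a half turn about z gives the same grasp; the last joint's range is limited). The gripper opens to 85 mm and grips with 20 to 120 N. Pads are 22 mm wide; open, the fingers measure 114 mm over their backs; the gripper's body (76 mm by 85 mm) begins 54 mm behind the grasp point. The pads swing forward as they close: fully open they stand 13 mm farther back than shut.
Start: joints at [1.228, 0.276, 1.505, -0, 1.361, -0.121], TCP at [0.127, 0.561, 0.214] pointing down, gripper open.
Joint ranges: [-2.89, 2.89], [-0.75, 2.08], [0.22, 2.7], [-1.18, 4.32], [0.11, 2.71], [-2.7, 2.7]. Speed limits (rad/s): [2.57, 2.57, 3.14, 3.14, 3.14, 3.14].

### API

Orientations are given as a unit quaternion [w, x, y, z].
In Python, from rig import get_state, get_image, sign_off, find_in, place_of, nose_length gives the robot as it stands.
- The arm moves only by the tool apply_moves, never from a script. Its argument "deltas" is one flat list of numbers, 5 for each row, row after row: the finger opening in mm, from 0 to 85.4, then the shift along the tool's x, y, z in mm, then the turn about the tool's z in degrees. A call has 1 to 12 rows; each row is the pose to reach, as a shift and turn from the pose commanded when the call began, along the tool's axes at that moment; what a row does not reach only later rows make up. A row lasts 1/12 s, in which the tool goes at most 41.7 mm and 7.16 degrees, less where a joint would pass 70% of its speed; a pose out of reach is approached as far as the arm can. A call with a gripper value outside its range is refused whole. The fingers move at their own pace and stop on an object; "squeeze" is the grip in N (left out, the last holds). Time passes only in rows, so rows that repeat a pose let the fingers close. It gives the time, the measured TCP pose, the force, the opening and the grip force at its end, in the units of the state.
- get_state(): the state, without advancing time (a new reading comes with each control period).
- get_image(name): name is "side" or "top"; returns a dict with "frame" (400x640x3 uint8, red, green, blue), "K" (3x3 intrinsics, pixels), "k1" (the pictures are not rectified: a ray, as slopes to the right and down, at radius r is drawn at 1 + k1 r^2 times it, then the intrinsics apply), "position" and "orientation" of the camera in the world. Camera axes: x right, y down, z forward; pixel columns grow to the right and rows downward; lengths in m; the calibration is good to about 2 mm. A picture is of the moment at which its call begins. There is no depth.
- sign_off(): hands the job in; it is judged then, once.
Trained networks look in a picture, given as the dict that the camera call returned (one of the last four; its "shot" number tells which), for a name from the list of things; names that differ only in an ending like _2 or _b are one class to them, and where a whole thing is asked for, a point or a joint stands for the part that bears it (a point fixed in the world has none). Each returns a list of dicts, best first, with "score" (0 to 1); they miss things now and then, are a little off and sometimes report something else, mostly with a low value. They report only what shows in the picture. A call takes as long as a camera call. They do not tell look-alikes from the thing itself.
- find_in(query, picture): "point" ([column, row] in pixels, amid what is visible of it).
- place_of(query, picture): "point" ([column, row] in pixels: a listed point, or the origin of a listed thing).
The state is a dict: "clock": time; "qpos": joint angles; "qd": joint speeds; "effort": joint torques, N m; "position": TCP position; "ee_rot": TCP orientation; "contact_force": force on the tool from outside, world axes, zero at the start; "moment": the same for the moment, N m; "width": finger opening in m; "gripper_force": force on a finger pad.
Only numpy, scipy, OpenCV 4.12 (cv2) and the standard library are available. Lean on these libraries where they do the work, as an engineer would, in place of code of your own. Each camera call takes 0.05 s, during which the arm holds its last target. There are 200 camera calls.

### The job

Turn the wand carousel by its blue knob until its empty fork lines up with the white mark on the foot. Then take the orange reader wand out of its charging cup and read the code label on the tilted carton: set the wand's sprung nose squarely on the middle of the label, press it gently about half-way in, never hard, and hold it steady there for two seconds. Last, hang the wand by its collar in the empty fork, still at the mark, let go, and leave the rest of the bench as it was.

Things in the scene. Friction and masses are not known exactly. Their poses are not given: they have to be found in the camera images.
- wand: the loose reader wand, 165 mm long, 0.10 to 0.20 kg, starting upright, nose down, in the charging cup. Origin on its axis at the underside of the black collar; z runs along the wand from the nose to the handle end, x and y square to the flat sides of the handle
- wand_handle (a point): middle of the wand's orange handle with black grip lines: 26 mm square, 65 mm long; it starts 8 mm above the collar's underside (the collar is 44 mm in diameter and 8 mm thick). This point lies 40.5 mm above the collar's underside. Axes as the wand's
- wand_tip (a point): middle of the flat end of the wand's black sprung nose (16 mm in diameter), 92 mm below the collar's underside when the nose is out. Between nose and collar is the grey barrel, 22 mm in diameter, 80 mm long. The point moves with the nose; axes as the wand's
- nose (a joint): how far the nose is pushed in, m: 0 out, 0.008 fully in. A spring: it begins to move at about 0.9 N, half-way takes about 3.3 N, fully in 5.7 N. The wand reads while the nose is in by 2 to 7 mm
- cup_rim (a point): centre of the top rim of the white charging cup fixed to the bench, a tube 38 mm in outer and 30 mm in inner diameter and 115 mm high, open at the top; the wand's collar rests on the rim, its barrel and nose hang inside, so it must rise straight up by 100 mm to come free
- easel: the grey foot, 130 x 176 mm, of the easel, fixed to the bench, with a stiff hinged aluminium tray that leans toward the robot side, its front edge low. A white carton, 62 x 150 mm, is fixed in the tray. Origin at the middle of the foot's underside, x to the back
- label (a point): the line of aim for the white 46 mm label with a black square code in the middle of the carton's face. z points squarely out of the label (up, leaning 0.25 to 0.5 rad towards the easel's front), x up the slope, y along the carton. The carton lies on a shim of unknown thickness: the label's real face stands 0 to 12 mm further out along z than this point, and has to be felt for
- rotor (a joint): angle of the carousel's turning part, rad: 0 when the empty fork is at the white mark on the foot's front, growing anticlockwise seen from above; it stays where it is left (turns against 0.08 N m of friction)
- knob (a point): middle of the blue bar knob on top of the carousel, on its vertical turning axis: 60 mm long along this point's x, 18 mm thick along its y, 34 mm high; it turns with the carousel. The carousel has four white forks; three hold other wands (not to be taken), whose handle ends stand 23 mm below this point, 85 mm from the axis
- fork (a point): the seat of the empty fork: middle of its slot at the height of its prongs' top face, 85 mm from the turning axis and 96 mm below the knob's middle. x points from the fork to the axis. The slot is 30 mm wide, open at the outer end; prongs are 10 mm wide and 10 mm thick, and end 35 mm outward of this point in lips that stand 4 mm above them. A hung wand's collar rests on both prongs inside the lips, the collar's underside at this point
- spray_bottle: white spray bottle, 39 mm in diameter, 139 mm high, loose, at the back; leave it. Origin at its underside
- petri_1: lidded petri dish, 66 mm in diameter, 16 mm high, loose, in front; leave it. Origin at its underside
- well_plate: clear well plate, 85 x 127 x 13 mm, loose, in front; leave it. Origin at its underside
- tape_roll: roll of green tape, 66 mm in diameter, 19 mm high, loose, in front; leave it. Origin at its underside
There are look-alikes about, which are no part of the job. Of the things like the wand, leave any that is red; of the rest the larger one is meant.

How it is judged:
On the way, in this order (a step that is already met when the one before it is completed fails the run):
1. the carousel's empty fork is at the white mark (within 0.15 rad) and still (value of joint rotor between -0.15 and 0.15 rad and velocity of joint rotor between -0.1 and 0.1 rad/s), for 0.2 s.
2. the wand's nose is held on the middle of the label (within 12 mm), square to it (within 0.15 rad), pressed in by 2 to 7 mm and steady for 1.5 s (contact force between wand and easel above 1 N and value of joint nose between 0.002 and 0.007 m and x of wand_tip in the frame of label between -0.012 and 0.012 m and y of wand_tip in the frame of label between -0.012 and 0.012 m and angle between the z axis of wand_tip and the z axis of label, either way round below 0.15 rad and linear speed of wand below 0.02 m/s and angular speed of wand below 0.15 rad/s), for 1.5 s.
At the end, for the whole second after the job is handed in: The wand hangs upright (within 0.12 rad) and at rest in the empty fork, its collar's underside on the prongs (within 4 mm in height, 12 mm sideways of the seat), and the fork is at the white mark within 0.2 rad (horizontal distance between wand and fork below 0.012 m and z of wand in the frame of fork between -0.004 and 0.004 m and angle between wand's own z axis and vertical below 0.12 rad and linear speed of wand below 0.03 m/s and angular speed of wand below 0.3 rad/s and value of joint rotor between -0.2 and 0.2 rad); the robot touches nothing.
It fails at once if the wand is pressed hard (over 15 N) on the carton or easel (contact force between wand and easel above 15 N).
It fails at once if a loose thing round the work is pushed more than 40 mm away or knocked over (distance of any of spray_bottle, petri_1, well_plate, tape_roll from where it was at the start of the episode above 0.04 m or angle between spray_bottle's own z axis and vertical above 0.5 rad).
It also fails if it takes over 72 s, if anything falls off the work surface, if the arm or the gripper's body presses on something with over 40 N, if the wrist force passes 120 N, or if a joint passes its speed limit or range.

## Working session

There is one attempt and no reset: what is moved stays moved. The work goes in short steps, Python scripts to look and compute and a tool call to move; the robot and the scene stay as the last step left them, time stands still between calls to the robot, and variables do not carry over. Pictures are saved under pics/ and viewed, at most 10 in all, crops included, and the job is handed in when it is done.

Besides the shell and the picture viewer there is one more tool, called after "Request:" as name(argument=value, ...) on one line, values as JSON. apply_moves: Moves the arm, as the interface text tells. Its arguments: {"type":"object","properties":{"deltas":{"type":"array"},"squeeze":{"type":"number"}},"required":["deltas"]}

```bash
ls; mkdir -p pics; cat > h.py <<'E'
import numpy as np, cv2
from scipy.spatial.transform import Rotation as R
from rig import *
def rot(q): return R.from_quat([q[1],q[2],q[3],q[0]])
def ray(im,p):
    K=np.array(im["K"]);d=np.array([(p[0]-K[0,2])/K[0,0],(p[1]-K[1,2])/K[1,1]]);s=d.copy()
    for _ in range(20): s=d/(1+im["k1"]*(s@s))
    return np.array(im["position"]),rot(im["orientation"]).apply([s[0],s[1],1.])
def proj(im,P):
    c=rot(im["orientation"]).inv().apply(np.array(P)-im["position"]);s=c[:2]/c[2]
    s=s*(1+im["k1"]*(s@s));K=np.array(im["K"]);return K[0,0]*s[0]+K[0,2],K[1,1]*s[1]+K[1,2]
def atz(im,p,z):
    o,d=ray(im,p);return o+d*(z-o[2])/d[2]
def tri(i1,p1,i2,p2):
    o1,d1=ray(i1,p1);o2,d2=ray(i2,p2)
    t=np.linalg.lstsq(np.c_[d1,-d2],o2-o1,rcond=None)[0]
    a,b=o1+d1*t[0],o2+d2*t[1];return (a+b)/2,np.linalg.norm(a-b)
def save(im,n,box=None,s=1):
    f=im["frame"][:,:,::-1]
    if box: f=f[box[1]:box[3],box[0]:box[2]]
    cv2.imwrite("pics/"+n,cv2.resize(f,None,fx=s,fy=s,interpolation=cv2.INTER_CUBIC))
E
python3 - <<'E'
from h import *
np.set_printoptions(precision=4,suppress=True)
T=get_image("top");S=get_image("side")
save(T,"t0.png",s=1.25);save(S,"s0.png",s=1.25)
for im in(T,S): print(im["position"],im["orientation"],im["k1"])
for q in["wand","wand_handle","cup_rim","easel","label","knob","fork","spray_bottle","petri_1","well_plate","tape_roll"]:
    for n,im in(("T",T),("S",S)):
        print(q,n,[(np.round(r["point"],1).tolist(),round(r["score"],2)) for r in place_of(q,im)[:5]])
E
```

```text
pics
[ 0.3758 -0.0228  1.2831] [ 0.0575 -0.6999  0.7093 -0.0609] -0.06026928375628007
[0.0125 0.1979 1.3056] [ 0.1292 -0.5521  0.7995 -0.1983] -0.037346386915699525
wand T [([419.3, 204.9], 0.64), ([451.3, 219.0], 0.63), ([444.6, 201.4], 0.44)]
wand S [([445.4, 184.6], 0.65), ([403.5, 182.2], 0.55), ([427.5, 174.3], 0.4)]
wand_handle T [([462.3, 221.1], 0.64), ([448.8, 195.6], 0.55), ([418.4, 201.1], 0.5)]
wand_handle S [([410.5, 174.9], 0.69), ([431.6, 166.9], 0.65), ([448.4, 178.1], 0.51)]
cup_rim T []
cup_rim S [([408.9, 182.7], 0.59)]
easel T [([318.5, 192.5], 0.68)]
easel S [([309.7, 210.2], 0.71), ([311.1, 205.2], 0.6)]
label T [([317.4, 193.8], 0.56)]
label S [([311.6, 206.3], 0.64)]
knob T [([208.4, 217.9], 0.94)]
knob S [([211.6, 242.7], 0.97), ([232.7, 197.6], 0.59)]
fork T [([241.1, 233.3], 0.84)]
fork S [([249.2, 262.0], 0.87)]
spray_bottle T [([245.1, 153.9], 0.7)]
spray_bottle S [([228.8, 199.0], 0.78)]
petri_1 T [([277.4, 246.7], 0.67), ([237.7, 233.5], 0.27), ([329.3, 254.9], 0.27)]
petri_1 S [([291.2, 275.8], 0.77)]
well_plate T [([329.9, 254.4], 0.56), ([419.8, 201.4], 0.45), ([276.1, 246.0], 0.32)]
well_plate S [([343.2, 260.6], 0.89), ([312.3, 211.8], 0.43)]
tape_roll T [([361.8, 246.2], 0.78)]
tape_roll S [([368.5, 243.8], 0.66)]
```

View pics/t0.png

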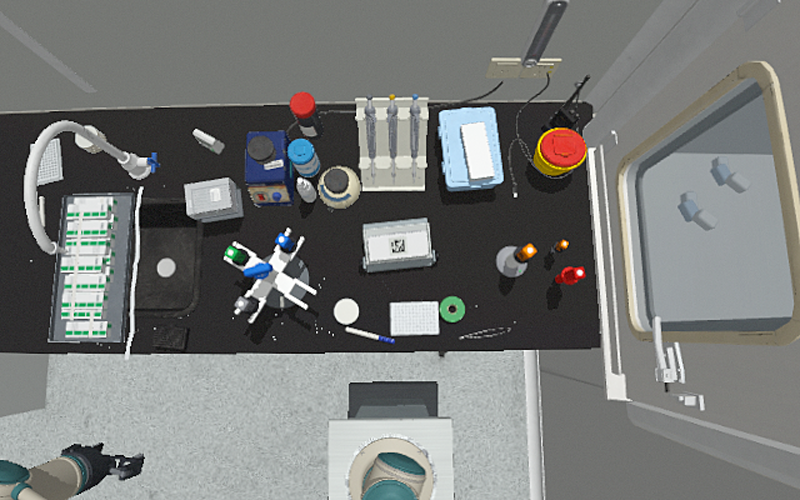

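View pics/s0.png

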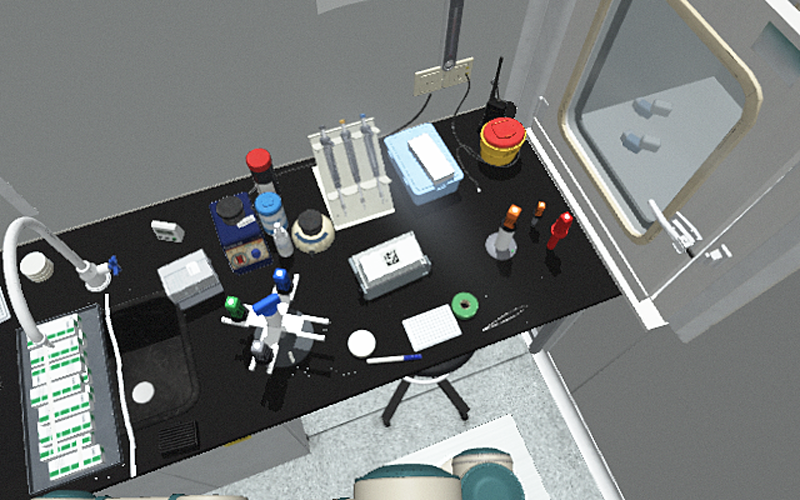

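The candidates for the wand in the top view (full-resolution pixels) are:
- the large orange one in the white cup, (421,202)
- a small orange one, (450,195)
- a red one, (458,220)

By the description I choose the large orange one, (421,202), and check it in a crop.

```bash
python3 - <<'E'
from h import *
np.set_printoptions(precision=4,suppress=True)
T=get_image("top");S=get_image("side")
def cr(im,c,w=100,h=75,s=4):
    return cv2.resize(im["frame"][c[1]-h//2:c[1]-h//2+h,c[0]-w//2:c[0]-w//2+w,::-1],(w*s,h*s),interpolation=cv2.INTER_CUBIC)
cv2.imwrite("pics/c0.png",np.vstack([np.hstack([cr(T,(220,215)),cr(S,(218,252))]),np.hstack([cr(T,(425,205)),cr(S,(415,180))])]))
P={}
for q,t,s in[("knob",(208,218),(212,243)),("fork",(241,233),(249,262)),("wand_handle",(418,201),(410,175)),("label",(317,194),(312,206)),("easel",(318,192),(310,210)),("wand",(419,205),(403,182)),("petri_1",(277,247),(291,276)),("tape_roll",(362,246),(368,244)),("spray_bottle",(245,154),(229,199)),("well_plate",(330,254),(343,261))]:
    b=[]
    for im,g in((T,t),(S,s)):
        rs=[r["point"] for r in place_of(q,im)]
        b.append(min(rs,key=lambda p:np.hypot(*(np.array(p)-g))) if rs else g)
    print(q,np.round(b,1).tolist(),*tri(T,b[0],S,b[1]))
s=get_state();print(s["position"],s["ee_rot"],s["width"],nose_length,s["clock"])
print(rot(s["ee_rot"]).as_matrix())
E
```

```text
knob [[206.5, 217.7], [213.8, 246.2]] [0.5081 0.2871 0.2086] 0.0024804603311438145
fork [[238.7, 233.3], [249.0, 262.0]] [0.4707 0.2143 0.1109] 0.004859918645329456
wand_handle [[416.0, 202.2], [412.6, 173.0]] [ 0.544  -0.319   0.1799] 0.021147226966108077
label [[316.8, 194.0], [308.6, 205.0]] [ 0.5991 -0.0202  0.0687] 0.004735800666481363
easel [[320.8, 194.1], [308.3, 211.7]] [ 0.6176 -0.0302 -0.0239] 0.013179924247693372
wand [[417.0, 204.5], [405.3, 180.5]] [ 0.5546 -0.3294  0.1085] 0.00414023523834126
petri_1 [[278.5, 246.6], [291.1, 276.2]] [ 0.4352  0.1067 -0.0349] 0.007637224370304716
tape_roll [[361.1, 244.4], [369.6, 246.5]] [ 0.4411 -0.1722 -0.0461] 0.0013847502559750657
spray_bottle [[246.7, 155.0], [227.0, 197.5]] [0.7461 0.2152 0.0155] 0.0021494022129492645
well_plate [[330.1, 254.1], [343.8, 260.1]] [ 0.4085 -0.0629  0.0147] 0.0001585160830454133
[0.1265 0.561  0.2137] [0.     0.1107 0.9939 0.0001] 0.08542979568328 0.017 2.3
[[-0.9755  0.22    0.    ]
 [ 0.22    0.9755  0.0001]
 [-0.      0.0001 -1.    ]]
```

View pics/c0.png

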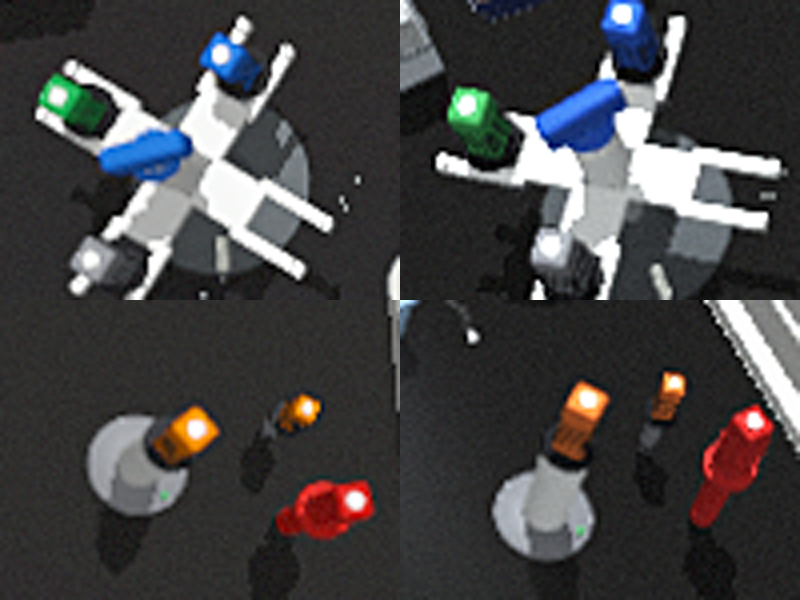

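```bash
cat >> h.py <<'E'
np.set_printoptions(precision=4,suppress=True)
E
python3 - <<'E'
from h import *
T=get_image("top");S=get_image("side")
tc=lambda x,y,o:(o[0]+x/4,o[1]+y/4)
oT,oS=(170,178),(168,215)
print("mark",tri(T,tc(222,252,oT),S,tc(260,280,oS)))
for z in(0,.01,.02):
  print("mark T ends",z,atz(T,tc(222,236,oT),z),atz(T,tc(222,270,oT),z),"S",atz(S,tc(260,280,oS),z))
# foot disc T: approx center/edges
print("disc right edge",atz(T,tc(310,185,oT),.01))
for n,a,b in(("blue",(220,53),(222,13)),("green",(60,97),(68,105)),("grey",(92,260),(150,245))):
  print(n,tri(T,tc(*a,oT),S,tc(*b,oS)))
a,b=atz(T,tc(103,163,oT),.22),atz(T,tc(190,140,oT),.22);print("knobbar T",a,b,np.degrees(np.arctan2(*(b-a)[1::-1])))
a,b=atz(S,tc(142,135,oS),.22),atz(S,tc(224,92,oS),.22);print("knobbar S",a,b,np.degrees(np.arctan2(*(b-a)[1::-1])))
# prong tips of the empty fork (T): lips
z=.115
print("tips T",atz(T,tc(328,224,oT),z),atz(T,tc(299,270,oT),z));print("tips S",atz(S,tc(378,168,oS),z),atz(S,tc(365,220,oS),z))
print("wand top",tri(T,(375+195/4,168+130/4),S,(365+188/4,143+100/4)), atz(T,(375+195/4,168+130/4),.188),atz(S,(365+188/4,143+100/4),.188))
# handle top orientation: side edges? print label from find
for im in(T,S): print([ (r["point"],r["score"]) for r in place_of("cup_rim",im)+find_in("label",im)])
oe=(280,165);cv2.imwrite("pics/e0.png",np.hstack([cv2.resize(im["frame"][y:y+60,x:x+80,::-1],(400,300),interpolation=cv2.INTER_CUBIC) for im,x,y in((T,278,164),(S,270,180))]))
E
```

```text
mark (array([0.4555, 0.2805, 0.008 ]), np.float64(0.0003382189029632298))
mark T ends 0 [0.4693 0.2829 0.    ] [0.4412 0.2822 0.    ] S [0.4581 0.2809 0.    ]
mark T ends 0.01 [0.4686 0.2805 0.01  ] [0.4407 0.2798 0.01  ] S [0.4547 0.2802 0.01  ]
mark T ends 0.02 [0.4678 0.2781 0.02  ] [0.4402 0.2774 0.02  ] S [0.4513 0.2796 0.02  ]
disc right edge [0.5099 0.2083 0.01  ]
blue (array([0.5862, 0.241 , 0.1933]), np.float64(0.0014430778833808239))
green (array([0.5564, 0.3572, 0.1917]), np.float64(0.00022528962570436074))
grey (array([0.4394, 0.329 , 0.1941]), np.float64(0.00099416134504347))
knobbar T [0.5048 0.315  0.22  ] [0.5202 0.2545 0.22  ] -75.72615652109175
knobbar S [0.5047 0.3124 0.22  ] [0.5153 0.2537 0.22  ] -79.76101844869406
tips T [0.4691 0.1752 0.115 ] [0.4347 0.1966 0.115 ]
tips S [0.4685 0.1717 0.115 ] [0.4347 0.1921 0.115 ]
wand top (array([ 0.5534, -0.3322,  0.1841]), np.float64(0.0009480914175895845)) [ 0.553  -0.3306  0.188 ] [ 0.5513 -0.3308  0.188 ]
[]
[([407.4, 182.8], 0.9), ([309.6, 207.6], 0.65)]
```

View pics/e0.png

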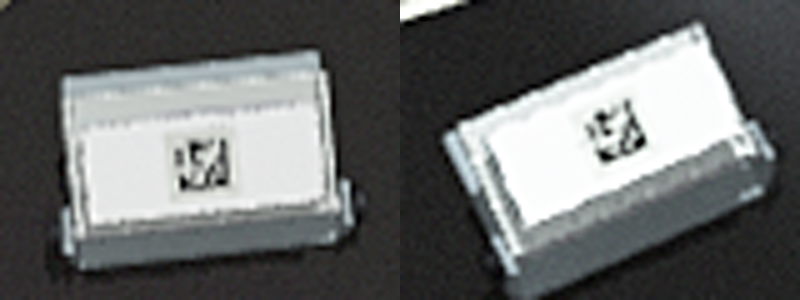

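The crop confirms the large orange wand in the grey-white cup, handle end near T(424,200). The easel crop shows the carton face with its label near T(319,197), S(313,206).

From the forks, the axis is about (0.512,0.285), the fork direction -121° and the mark -176°, so it needs a 55° clockwise turn. Moving to the knob.

Request:
apply_moves(deltas=[60,0,0,-40,0,60,0,0,-70,0,60,-436,-185,-70,65,60,-436,-185,-70,65,60,-436,-185,-70,65,60,-436,-185,-70,65,60,-436,-185,-70,65,60,-436,-185,-70,65,60,-436,-185,-70,65,60,-436,-185,-70,65,60,-436,-185,-70,65,60,-436,-185,-70,65], squeeze=30)

```text
clock: 3.6
position: [0.4662, 0.3163, 0.2839]
ee_rot: [-0.0, 0.629, 0.777, 0.0]
contact_force: [0.1, 0.6, -0.9]
width: 0.0597
gripper_force: 0.0
```

Request:
apply_moves(deltas=[60,0,0,0,0,60,0,0,0,0,60,0,0,0,0])

```text
clock: 3.85
position: [0.4646, 0.3178, 0.2835]
ee_rot: [-0.001, 0.628, 0.779, -0.0]
contact_force: [0.1, 0.4, 0.2]
width: 0.06
gripper_force: 0.0
```

```bash
python3 - <<'E'
from h import *
s=get_state();print(s["clock"],s["position"],rot(s["ee_rot"]).as_matrix(),s["width"],s["qpos"])
T=get_image("top");S=get_image("side")
cv2.imwrite("pics/k1.png",np.hstack([cv2.resize(im["frame"][y:y+75,x:x+100,::-1],(400,300),interpolation=cv2.INTER_CUBIC) for im,x,y in((T,170,178),(S,168,215))]))
# white carton face: corners by threshold
for n,im,b in(("T",T,(278,164,358,224)),("S",S,(270,180,350,240))):
    g=im["frame"][b[1]:b[3],b[0]:b[2]].min(2);g=cv2.resize(g,None,fx=8,fy=8,interpolation=cv2.INTER_CUBIC)
    cv2.imwrite(f"pics/l{n}.png",g)
l=[cv2.imread(f"pics/l{n}.png") for n in "TS"];cv2.imwrite("pics/l.png",cv2.resize(np.vstack(l),None,fx=.6,fy=.6))
E
```

```text
3.85 [0.4646 0.3178 0.2835] [[-0.2123  0.9772 -0.0011]
 [ 0.9772  0.2123  0.0004]
 [ 0.0006 -0.001  -1.    ]] 0.059993753498992344 [0.4757 0.2274 1.4013 0.0009 1.5137 0.2617]
```

View pics/k1.png

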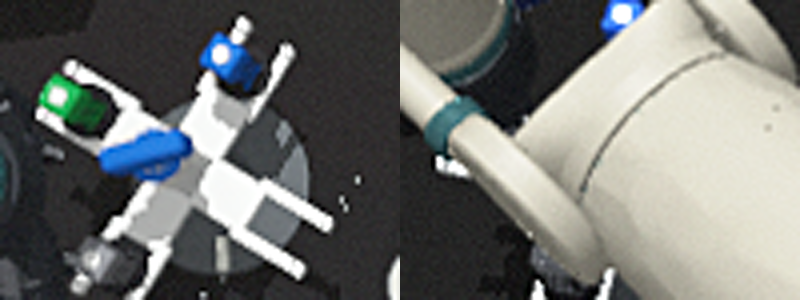

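View pics/l.png

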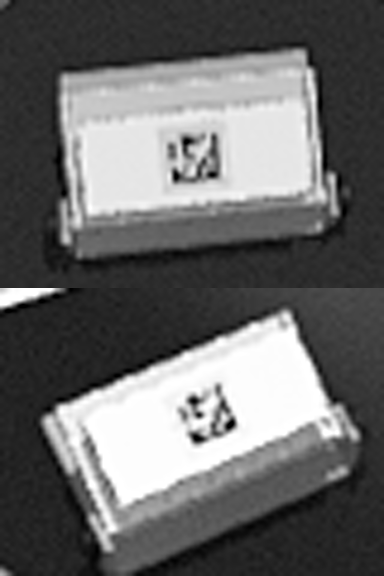

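```bash
python3 - <<'E'
from h import *
T=get_image("top");S=get_image("side")
s=get_state();p=s["position"];print([np.round(proj(im,np.array(p)+[0,0,dz]),1) for im in(T,S) for dz in(-.017,0.05,.15)])
print(np.round([proj(T,q) for q in((.511,.285,.216),(.4692,.2128,.12),(.4547,.2805,.01))],1))
# face fit: observed corners from l.png (scale .6*8=4.8): BL,BR,TR,TL of white face
oT=np.array([[82,213],[315,192],[307,100],[75,122]])/4.8+[278,164]
oS=np.array([[122,506-288],[325,420-288],[288,312-288],[88,418-288]])/4.8+[270,180]
from scipy.optimize import least_squares
def pts(v):
    c,yaw,th=v[:3],v[3],v[4]
    # face: x up the slope (toward back, rising), y along
    u=np.array([np.cos(th),0,np.sin(th)]);w=np.array([0,1,0]);Z=R.from_euler("z",yaw)
    return [c+Z.apply(a*.031*u+b*.075*w) for a,b in((-1,1),(-1,-1),(1,-1),(1,1))]
def res(v):
    P=pts(v);return np.concatenate([(np.array([proj(im,p) for p in P])-o).ravel() for im,o in((T,oT),(S,oS))])
f=least_squares(res,[.6,-.02,.07,0.,.35]);print(f.x,np.round(f.fun,1))
for g in(.25,.35,.45):
    ff=least_squares(lambda v:res([*v,g]),[.6,-.02,.07,0.]);print(g,ff.x,ff.cost)
E
```

```text
[array([188.3, 232.1]), array([179.4, 229.9]), array([163.6, 225.9]), array([201.1, 257.2]), array([194.8, 247.3]), array([184. , 230.3])]
[[206.9 216.6]
 [239.3 234. ]
 [225.4 241.2]]
[ 0.5862 -0.0278  0.0814  0.0973  0.4852] [ 1.   0.3 -0.7 -0.5 -0.5  0.1  0.2  0.7 -0.2 -0.6  0.5 -1.8  0.6  2.6
 -1.  -0.8]
0.25 [ 0.5865 -0.0279  0.0808  0.0927] 9.706163813865041
0.35 [ 0.5864 -0.0279  0.0809  0.0946] 8.362486452964536
0.45 [ 0.5863 -0.0279  0.0812  0.0966] 7.659359600348424
```

Request:
apply_moves(deltas=[60,-42,38,0,0,60,-42,38,0,0,60,-42,38,0,0,60,-42,38,30,0,60,-42,38,57,0,60,-42,38,57,0,15,-42,38,57,0,15,-42,38,57,0,15,-42,38,57,0,15,-42,38,57,0,15,-42,38,57,0,15,-42,38,57,0], squeeze=30)

```text
clock: 5.05
position: [0.5113, 0.2851, 0.2276]
ee_rot: [0.0, 0.627, 0.779, 0.001]
contact_force: [0.6, 0.1, -1.0]
width: 0.015
gripper_force: 0.0
```

```bash
python3 - <<'E'
from h import *
T=get_image("top");S=get_image("side");s=get_state();p=np.array(s["position"])
print([np.round(proj(im,p+[0,0,dz]),1) for im in(T,S) for dz in(-.017,0.05,.15)])
cv2.imwrite("pics/k2.png",np.hstack([cv2.resize(im["frame"][y:y+75,x:x+100,::-1],(400,300),interpolation=cv2.INTER_CUBIC) for im,x,y in((T,160,178),(S,168,205))]))
E
```

```text
[array([207.5, 216.8]), array([200.4, 213.7]), array([187.9, 208.3]), array([213.7, 244.6]), array([208.6, 234.8]), array([199.8, 218. ])]
```

View pics/k2.png

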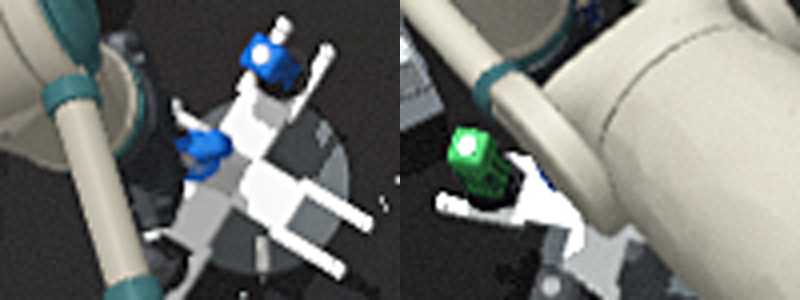

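The gripper is over the knob (bar right end at crop (230,145)), but no grip was felt. I'll close further as a test.

Request:
apply_moves(deltas=[0,0,0,0,0,0,0,0,0,0,0,0,0,0,0,0,0,0,0,0], squeeze=30)

```text
clock: 5.48
position: [0.511, 0.2848, 0.2266]
ee_rot: [-0.0, 0.627, 0.779, -0.0]
contact_force: [-0.7, 0.8, 0.6]
width: 0.0003
gripper_force: 0.0
```

Request:
apply_moves(deltas=[0,0,0,2,0,0,0,0,4,0,0,0,0,6,0,0,0,0,8,0,0,0,0,8,0])

```text
clock: 5.9
position: [0.5109, 0.2848, 0.2204]
ee_rot: [0.0, 0.627, 0.779, 0.001]
contact_force: [-1.6, -1.5, 8.3]
width: -0.0002
gripper_force: 4.0
```

```bash
python3 - <<'E'
from h import *
T=get_image("top")
tc=lambda x,y,o:(o[0]+x/4,o[1]+y/4)
oT,oS=(170,178),(168,215)
S=get_image("side")
for a,b in(((103,163),(142,135)),((190,140),(224,92)),((146,152),(183,113))): print(tri(T,tc(*a,oT),S,tc(*b,oS)))
s=get_state();print(s["position"],s["contact_force"])
save(T,"k3.png",(170,180,240,240),8)
E
```

```text
(array([0.5038, 0.3129, 0.2235]), np.float64(0.0020743038712710544))
(array([0.5205, 0.2554, 0.211 ]), np.float64(0.0031866185031872336))
(array([0.5115, 0.2842, 0.2191]), np.float64(0.0024952231722287703))
[0.511  0.2848 0.2205] [-2.6556 -0.7046  7.8681]
```

View pics/k3.png

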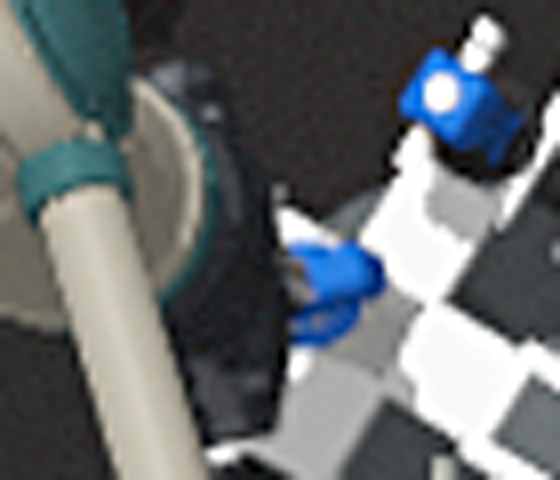

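Request:
apply_moves(deltas=[55,0,0,-8,0,55,0,0,-8,0,55,0,0,-8,0,55,0,0,-8,0,55,0,0,0,0,55,0,0,7,0,55,0,0,12,0,55,0,0,12,0,12,0,0,12,0,12,0,0,12,0,12,0,0,12,0,12,0,0,12,0])

```text
clock: 7.0
position: [0.5127, 0.2853, 0.2073]
ee_rot: [0.001, 0.627, 0.779, 0.002]
contact_force: [4.0, 1.0, -1.5]
width: 0.0171
gripper_force: 30.9
```

Request:
apply_moves(deltas=[12,0,0,0,5,12,0,0,0,10,12,0,0,0,15,12,0,0,0,20,12,0,0,0,25,12,0,0,0,30,12,0,0,0,35,12,0,0,0,40,12,0,0,0,45,12,0,0,0,50,12,0,0,0,55,12,0,0,0,55])

```text
clock: 8.0
position: [0.5123, 0.2854, 0.2073]
ee_rot: [-0.0, 0.916, 0.4, 0.002]
contact_force: [4.0, 1.1, -1.7]
width: 0.0171
gripper_force: 30.9
```

Request:
apply_moves(deltas=[12,0,0,0,0,12,0,0,0,0,45,0,0,0,0,45,0,0,0,0,45,0,0,0,0,45,0,0,-30,0,45,0,0,-70,0,45,0,0,-80,0,45,0,0,-80,0])

```text
clock: 8.75
position: [0.5122, 0.2855, 0.2908]
ee_rot: [0.0, 0.916, 0.401, 0.004]
contact_force: [0.6, 0.0, -0.1]
width: 0.0448
gripper_force: 0.0
```

```bash
python3 - <<'E'
from h import *
T=get_image("top");S=get_image("side")
s=get_state();print(s["position"],rot(s["ee_rot"]).as_matrix())
for q in("fork","knob"):
  for im in(T,S): print(q,[(np.round(r["point"],1),round(r["score"],2)) for r in place_of(q,im)[:3]])
a=cv2.resize(T["frame"][178:253,160:260,::-1],(400,300),interpolation=cv2.INTER_CUBIC)
b=cv2.resize(T["frame"][168:243,375:475,::-1],(400,300),interpolation=cv2.INTER_CUBIC)
cv2.imwrite("pics/k4.png",np.hstack([a,b]))
E
```

```text
[0.5103 0.2846 0.2864] [[ 0.678   0.7351 -0.0007]
 [ 0.7351 -0.678  -0.0002]
 [-0.0007 -0.0004 -1.    ]]
fork [(array([214.7, 246.6]), 0.58)]
fork [(array([230. , 279.2]), 0.68)]
knob [(array([207.8, 217.1]), 0.88)]
knob [(array([213.4, 246. ]), 0.71)]
```

View pics/k4.png

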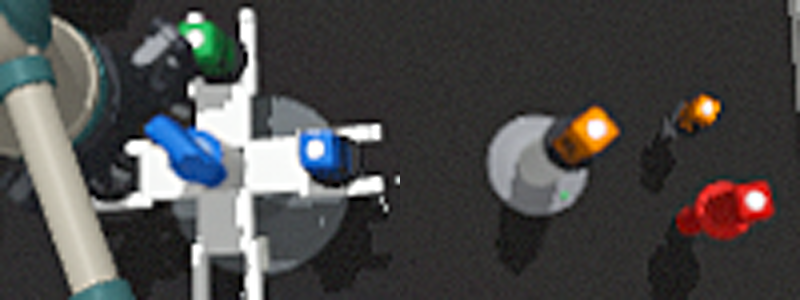

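```bash
cat >> h.py <<'E'
def omask(im,box,up=4):
    f=im["frame"][box[1]:box[3],box[0]:box[2]];f=cv2.resize(f,None,fx=up,fy=up,interpolation=cv2.INTER_CUBIC)
    h=cv2.cvtColor(f,cv2.COLOR_RGB2HSV)
    m=((h[...,0]>6)&(h[...,0]<24)&(h[...,1]>110)&(h[...,2]>70)).astype(np.uint8)
    m=cv2.morphologyEx(m,cv2.MORPH_CLOSE,np.ones((9,9)))
    n,l,st,_=cv2.connectedComponentsWithStats(m);k=1+np.argmax(st[1:,4]);return (l==k).astype(np.uint8)
def prism(im,box,o,Rm,up=4,z0=.008,z1=.073):
    P=[proj(im,o+Rm@np.array([a,b,c])) for a in(-.013,.013) for b in(-.013,.013) for c in(z0,z1)]
    q=((np.array(P)-box[:2]+.5)*up-.5);m=np.zeros(((box[3]-box[1])*up,(box[2]-box[0])*up),np.uint8)
    cv2.fillConvexPoly(m,cv2.convexHull(np.round(q*16).astype(np.int32)),1,shift=4);return m
def iou(a,b): return (a&b).sum()/max(1,(a|b).sum())
E
python3 - <<'E'
from h import *
T=get_image("top");S=get_image("side")
f,e=tri(T,(214.7,246.6),S,(230,279.2));print("fork",f,e)
ax=np.array([.5125,.2853]);print("fork angle",np.degrees(np.arctan2(*(f[:2]-ax)[::-1])))
b=atz(T,(239,215.5),.19);print("blue",b,np.degrees(np.arctan2(*(b[:2]-ax)[::-1])))
bT=(395,175,440,220);bS=(390,150,435,200)
mT,mS=omask(T,bT),omask(S,bS);print(mT.sum()/16,mS.sum()/16)
best=[]
from itertools import product
for yaw in range(0,90,6):
  r=max((iou(mT,prism(T,bT,np.array([x,y,.115]),M))+iou(mS,prism(S,bS,np.array([x,y,.115]),M)),x,y) for M in[R.from_euler("z",yaw,degrees=True).as_matrix()] for x in np.arange(.542,.563,.003) for y in np.arange(-.34,-.32,.003))
  print(yaw,np.round(r,4))
E
```

```text
fork [0.4294 0.2773 0.1437] 0.00590875597799805
fork angle -174.51356768099077
blue [0.5163 0.2004 0.19  ] -87.45014791303531
124.25 147.875
0 [ 1.2939  0.554  -0.331 ]
6 [ 1.3156  0.557  -0.331 ]
12 [ 1.3412  0.557  -0.331 ]
18 [ 1.3813  0.554  -0.331 ]
24 [ 1.4338  0.554  -0.331 ]
30 [ 1.495  0.554 -0.331]
36 [ 1.5547  0.554  -0.331 ]
42 [ 1.5806  0.554  -0.331 ]
48 [ 1.5332  0.554  -0.331 ]
54 [ 1.4845  0.554  -0.331 ]
60 [ 1.4174  0.554  -0.331 ]
66 [ 1.356  0.554 -0.331]
72 [ 1.3162  0.554  -0.331 ]
78 [ 1.2956  0.554  -0.331 ]
84 [ 1.2888  0.554  -0.331 ]
```

The crop shows the empty fork pointing straight at the robot, over the mark (angle -175 to -177°). The wand is at (0.554,-0.331) with its flats at 41°. Travelling there now.

Request:
apply_moves(deltas=[75,-423,449,0,6,75,-423,449,0,6,75,-423,449,0,6,75,-423,449,0,6,75,-423,449,0,6,75,-423,449,0,6,75,-423,449,0,6,75,-423,449,0,6,75,-423,449,0,6,75,-423,449,0,6,75,-423,449,0,6,75,-423,449,0,6])

```text
clock: 10.15
position: [0.5453, -0.2159, 0.2862]
ee_rot: [-0.0, 0.936, 0.353, -0.0]
contact_force: [0.8, 0.2, 0.3]
width: 0.075
gripper_force: 0.0
```

```bash
cat > tgt.py <<'E'
import sys;from h import *
s=get_state();M=rot(s["ee_rot"]).as_matrix();p=np.array(s["position"]);t=np.array([float(v) for v in sys.argv[1:4]])
print(s["clock"],p,"yaw_y",np.degrees(np.arctan2(M[1,1],M[0,1])),"delta_mm",M.T@(t-p)*1e3,s["contact_force"])
E
python3 tgt.py .554 -.331 .1535
```

```text
10.15 [ 0.5453 -0.2159  0.2862] yaw_y -48.71851735337266 delta_mm [-69.443   92.3634 132.5694] [0.7978 0.1737 0.2684]
```

Request:
apply_moves(deltas=[75,-69,92,0,0,75,-69,92,0,0,75,-69,92,0,0,75,-69,92,0,0,75,-69,92,0,0,75,-69,92,40,0,75,-69,92,70,0,75,-69,92,70,0])

```text
clock: 10.82
position: [0.5511, -0.3243, 0.2099]
ee_rot: [-0.006, 0.936, 0.353, -0.004]
contact_force: [-1.3, 0.2, -2.0]
width: 0.0751
gripper_force: 0.0
```

```bash
python3 tgt.py .554 -.331 .1535
```

```text
10.8167 [ 0.5511 -0.3243  0.2099] yaw_y -48.64433022796971 delta_mm [-2.0922  7.7374 56.3247] [-1.3318  0.1919 -2.0464]
```

Request:
apply_moves(deltas=[75,0,0,0,0,75,0,0,0,0])

```text
clock: 10.98
position: [0.5557, -0.3281, 0.2185]
ee_rot: [0.001, 0.936, 0.353, 0.001]
contact_force: [-0.0, -0.8, 0.3]
width: 0.0747
gripper_force: 0.0
```

```bash
python3 tgt.py .554 -.331 .1535
```

```text
10.9833 [ 0.5557 -0.3281  0.2185] yaw_y -48.641941742811895 delta_mm [-3.185   0.9023 65.0291] [-0.0136 -0.8367  0.312 ]
```

Request:
apply_moves(deltas=[75,-3,0,30,0,75,-3,0,60,0,75,-3,0,64,0,75,-3,0,64,0,20,-3,0,64,0,20,-3,0,64,0,20,-3,0,64,0,20,-3,0,64,0,20,-3,0,64,0,20,-3,0,64,0,20,-3,0,64,0,20,-3,0,64,0], squeeze=30)

```text
clock: 11.98
position: [0.5533, -0.3312, 0.1546]
ee_rot: [0.001, 0.936, 0.353, 0.001]
contact_force: [-0.1, 0.7, 6.1]
width: 0.0255
gripper_force: 30.1
```

Request:
apply_moves(deltas=[20,0,0,-15,0,20,0,0,-30,0,20,0,0,-45,6,20,0,0,-60,12,20,0,0,-70,18,20,0,0,-72,24,20,0,0,-72,30,20,0,0,-72,36,20,0,0,-72,36,20,0,0,-72,36], squeeze=20)

```text
clock: 12.82
position: [0.5522, -0.3304, 0.2244]
ee_rot: [-0.0, 0.999, 0.047, -0.0]
contact_force: [1.5, 0.1, -1.2]
width: 0.0255
gripper_force: 29.3
```

```bash
python3 - <<'E'
from h import *
s=get_state();print(s["clock"],s["position"],s["contact_force"],s["moment"],s["width"],rot(s["ee_rot"]).as_matrix()[:,:2])
T=get_image("top");S=get_image("side")
for im in(T,S):
  for q in("wand","wand_tip","wand_handle","label"): print(q,[(np.round(r["point"],1).tolist(),round(r["score"],2)) for r in place_of(q,im)[:4]])
  p=np.array(s["position"]);print("pred tip",proj(im,p+[0,0,.002-.1325]),"collar",proj(im,p-[0,0,.0385]))
E
```

```text
12.8167 [ 0.5522 -0.3304  0.2244] [ 1.4633  0.1416 -1.1904] [ 0.0871 -0.0447 -0.0384] 0.02546383155765703 [[ 0.9955  0.0948]
 [ 0.0948 -0.9955]
 [-0.0005 -0.0006]]
wand [([453.3, 218.3], 0.55), ([424.9, 196.0], 0.52), ([422.4, 198.9], 0.48)]
wand_tip [([415.3, 204.0], 0.39), ([215.7, 245.8], 0.32)]
wand_handle [([460.5, 217.6], 0.46), ([422.1, 196.9], 0.43)]
label [([316.8, 194.0], 0.76), ([363.9, 246.0], 0.35)]
pred tip (np.float64(415.5935344802032), np.float64(205.6604135397464)) collar (np.float64(423.48905925192616), np.float64(200.88136884974594))
wand [([308.5, 209.8], 0.16)]
wand_tip [([291.9, 273.8], 0.7)]
wand_handle []
label [([309.3, 205.4], 0.58), ([228.7, 279.1], 0.42)]
pred tip (np.float64(405.70287644410314), np.float64(183.3555096837705)) collar (np.float64(411.6147224789554), np.float64(168.1678312378026))
```

Request:
apply_moves(deltas=[20,-5,0,2,0,20,-10,0,4,0,20,-15,0,6,0,20,-20,0,8,0,20,-25,0,8,0,20,-30,0,8,0,20,-30,0,8,0], squeeze=20)

```text
clock: 13.9
position: [0.5214, -0.3333, 0.2166]
ee_rot: [-0.0, 0.999, 0.046, -0.0]
contact_force: [2.0, 0.5, -1.4]
width: 0.0256
gripper_force: 24.2
```

Request:
apply_moves(deltas=[20,-5,0,0,0,20,-10,0,0,0,20,-15,0,0,0,20,-17,0,0,0,20,-17,0,0,0,20,-17,0,0,0], squeeze=20)

```text
clock: 14.4
position: [0.5053, -0.3349, 0.2169]
ee_rot: [-0.0, 0.999, 0.046, -0.0]
contact_force: [0.6, -0.0, -1.2]
width: 0.0252
gripper_force: 24.0
```

Request:
apply_moves(deltas=[20,0,0,-20,0,20,0,0,-45,0,20,0,0,-60,0,20,0,0,-60,0,20,0,0,-60,0], squeeze=40)

```text
clock: 14.82
position: [0.5053, -0.3351, 0.277]
ee_rot: [0.0, 0.999, 0.046, -0.0]
contact_force: [1.0, -0.4, -1.8]
width: 0.0252
gripper_force: 46.0
```

```bash
python3 - <<'E'
from h import *
s=get_state();p=np.array(s["position"]);print(s["clock"],p,s["contact_force"],s["moment"],s["width"])
T=get_image("top");S=get_image("side")
# collar/barrel mask IoU hard; try orange prism + tip by network
for im in(T,S):
  print([(np.round(r["point"],1).tolist(),round(r["score"],2)) for r in place_of("wand_tip",im)[:4]])
  for th in(0,.2,.4,.6):
    print(th,np.round(proj(im,p+[0,0,.002]+.1325*np.array([np.sin(th),.095*np.sin(th),-np.cos(th)])),1))
a=[cv2.resize(im["frame"][int(c[1])-37:int(c[1])+38,int(c[0])-50:int(c[0])+50,::-1],(400,300),interpolation=cv2.INTER_CUBIC) for im in(T,S) for c in[np.array(proj(im,p-[0,0,.07]))]]
for im in(T,S): print(np.array(proj(im,p-[0,0,.07])).astype(int)-[50,37])
cv2.imwrite("pics/w1.png",np.hstack(a))
E
```

```text
14.8167 [ 0.5053 -0.3351  0.277 ] [ 1.034  -0.4296 -1.7762] [-0.0121  0.0657 -0.0062] 0.025154611291774643
[]
0 [422.4 218.6]
0.2 [421.3 209.7]
0.4 [420.7 200.9]
0.6 [420.6 192.4]
[]
0 [417.3 186.9]
0.2 [412.8 179.7]
0.4 [408.9 171.9]
0.6 [405.7 163.9]
[378 179]
[371 139]
```

View pics/w1.png

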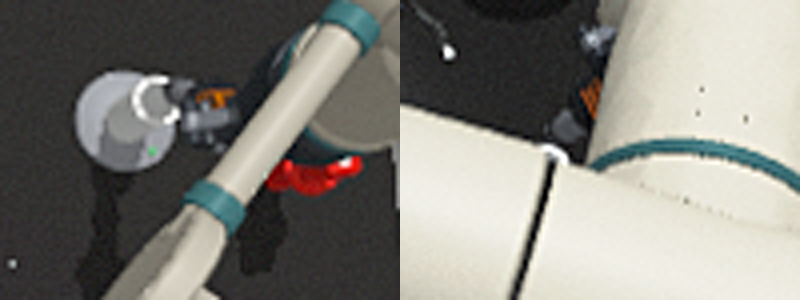

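The crop shows the wand tilted: orange grip at (215,100), dark nose near (180,88), the cup's white rim at (157,100). That nose position, T(423,201), fits a tilt of about 0.42 rad. Saving the frame for a background difference, then heading to the label.

```bash
python3 - <<'E'
from h import *
T=get_image("top");np.save("Twand.npy",T["frame"])
S=get_image("side")
out=[]
for im,c in((T,(318.2,196.9)),(S,(313.75,206.5))):
    x,y=int(c[0])-7,int(c[1])-7;g=im["frame"][y:y+15,x:x+15].astype(float).min(2)
    w=(g<110).astype(float);yy,xx=np.mgrid[y:y+15,x:x+15];print(c,(w*xx).sum()/w.sum(),(w*yy).sum()/w.sum(),w.sum());out.append(((w*xx).sum()/w.sum(),(w*yy).sum()/w.sum()))
print(tri(T,out[0],S,out[1]))
for z in(.07,.08,.09):print(atz(T,out[0],z),atz(S,out[1],z))
E
python3 tgt.py .532 -.034 .277
```

```text
(318.2, 196.9) 318.23333333333335 197.1 30.0
(313.75, 206.5) 313.36 206.92 25.0
(array([ 0.5858, -0.0276,  0.0764]), np.float64(0.0021561499880749587))
[ 0.5875 -0.0267  0.07  ] [ 0.5882 -0.0296  0.07  ]
[ 0.5858 -0.0266  0.08  ] [ 0.5835 -0.0278  0.08  ]
[ 0.584  -0.0266  0.09  ] [ 0.5789 -0.026   0.09  ]
15.1167 [ 0.5051 -0.3345  0.2753] yaw_y -84.70513292383797 delta_mm [  54.5078 -296.7758   -1.2421] [ 0.0724 -0.7667 -2.0905]
```

Request:
apply_moves(deltas=[20,43,-298,0,0,20,43,-298,0,0,20,43,-298,0,0,20,43,-298,0,0,20,43,-298,0,0,20,43,-298,0,0,20,43,-298,0,0,20,43,-298,0,0,20,43,-298,0,0,20,43,-298,0,0], squeeze=60)

```text
clock: 15.95
position: [0.5208, -0.0341, 0.2764]
ee_rot: [0.0, 0.999, 0.047, -0.0]
contact_force: [0.5, -0.8, -2.1]
width: 0.0241
gripper_force: 64.9
```

```bash
python3 - <<'E'
from h import *
T=get_image("top");S=get_image("side")
a=np.load("Twand.npy").astype(int);d=np.abs(a-T["frame"].astype(int)).max(2)
x0,y0=405,185;print("\n".join(str(y0+i)+" "+" ".join(f"{v:3d}" for v in r) for i,r in enumerate(d[y0:218,x0:440])))
s=get_state();p=np.array(s["position"])
for im in(T,S):
  for q in("wand_tip","label","wand"): print(q,[(np.round(r["point"],1).tolist(),round(r["score"],2)) for r in place_of(q,im)[:3]])
  print("pred tip",proj(im,p+[.0545*.995,.0052,.002-.122]))
E
python3 tgt.py .520 -.034 .227
```

```text
185   3   4   7   3  10   6   7   6   4   3   6   3   3   2   5   6   1  10  11  11   8   3   3   4   8   8   6   3   4   8   3   3   5   8   4
186   5   8   7   6   5  10   3   2   2   2   8   4   2   1   6   8   5   6   7   5   2   6  10   2   6  15   5   5   4   9   9   9   6   5   6
187   5   2   4   6   6   6   7   5   8   9   7   5   6   3   6   1   7  14   3   5   3   5   4   4   5   5   1   4   3   4   6   5   3   6   2
188   5   4   7   7   1   6   2   9   3   3   7   4   3   3   3   7   5   3   7   5   4   8   5   2   4   3   7   4   3   4   6  10  10   4   6
189   4   4   1   6   6   3   6   5   3   5   6   2   5   9   5   6   3   2   3   6   4   5   5   6   3   6   6   6   1   8   4   6   5   7   2
190   4  10   5   5   9   2  13  13   3  13   4   5   2  12   7   2   4   2   3   2   5   8   4   8   2   9   3   1   2   6   7   4   3   1   5
191   6   3   9   7  10   7   6   6   4   4   3   3   4   5   2   9   5   5   5   9   9   5   4   2   6   5   5   4   8   6   6   7   4   7   7
192   6   6  10   5   7   9   2   2   8   3   4   4   6   6   2   8   4   2   3   4   4   9 
[... 3433 characters left out ...]
 3   5   5   5   5   6   7   9  10  14  41  69  47   9  86 126 147 154 163
217   8   5   3   4   6   6   4   6   4   5   3   3   3   6   8   5   6   5   5   7   3  12   2   5   5   7  27  32  12  75 122 142 142 146 152
wand_tip [([327.6, 253.8], 0.72)]
label []
wand [([454.0, 219.8], 0.62), ([443.8, 198.3], 0.54)]
pred tip (np.float64(319.51371542394224), np.float64(196.16893224358085))
wand_tip []
label [([313.1, 203.9], 0.94)]
wand [([447.7, 181.9], 0.88), ([428.3, 170.5], 0.66), ([317.2, 194.1], 0.62)]
pred tip (np.float64(315.307016851099), np.float64(197.45855469913656))
16.35 [ 0.521  -0.0352  0.2766] yaw_y -84.79910256780715 delta_mm [-0.8891 -1.2588 49.584 ] [-0.122   0.926  -1.1788]
```

Request:
apply_moves(deltas=[20,-2,-2,25,0,20,1,-2,50,0,20,5,-2,60,0,20,7,-2,67,0,20,7,-2,67,0,20,7,-2,67,0])

```text
clock: 16.85
position: [0.5284, -0.0318, 0.2102]
ee_rot: [0.0, 0.999, 0.046, 0.0]
contact_force: [-0.4, 0.8, -0.1]
width: 0.0242
gripper_force: 64.9
```

Request:
apply_moves(deltas=[20,0.4,0,1,0,20,0.8,0,2,0,20,1.2,0,3,0,20,1.6,0,4,0,20,1.6,0,4,0,20,1.6,0,4,0])

```text
clock: 17.35
position: [0.5293, -0.0314, 0.2058]
ee_rot: [-0.0, 0.999, 0.046, 0.0]
contact_force: [0.1, -0.4, -1.8]
width: 0.0239
gripper_force: 64.9
```

Request:
apply_moves(deltas=[20,0.8,0,2,0,20,1.6,0,4,0,20,1.6,0,4,0,20,1.6,0,4,0])

```text
clock: 17.68
position: [0.5308, -0.0313, 0.2018]
ee_rot: [0.0, 0.999, 0.046, -0.0]
contact_force: [-2.1, 0.7, 1.8]
width: 0.0242
gripper_force: 65.2
```

Request:
apply_moves(deltas=[20,0.6,0,1.5,0,20,1.2,0,3,0,20,1.2,0,3,0,20,1.2,0,3,0])

```text
clock: 18.02
position: [0.532, -0.0312, 0.1988]
ee_rot: [0.0, 0.999, 0.046, -0.0]
contact_force: [-1.9, -0.5, 4.3]
width: 0.0243
gripper_force: 65.4
```

Request:
apply_moves(deltas=[20,-0.8,0,-1.8,0,20,-1.5,0,-3.5,0,20,-1.5,0,-3.5,0,20,-1.5,0,-3.5,0])

```text
clock: 18.35
position: [0.5307, -0.0313, 0.2022]
ee_rot: [-0.0, 0.999, 0.046, 0.0]
contact_force: [-1.5, -0.3, 1.5]
width: 0.0243
gripper_force: 65.3
```

```bash
cat > avg.py <<'E'
import sys;from h import *
F=[];M=[];P=[]
for i in range(int(sys.argv[1])):
    im=get_image("top");s=get_state();F.append(s["contact_force"]);M.append(s["moment"]);P.append(s["position"])
F=np.array(F);print(s["clock"],"F",F.mean(0),"sd",F.std(0),"M",np.mean(M,0),"P",np.mean(P,0),"axis .4:",F.mean(0)@[-.389,-.037,.921])
E
python3 avg.py 40
```

```text
20.35 F [-1.2154  0.0935  1.5391] sd [0.5283 0.545  0.5531] M [-0.0359  0.2455 -0.0011] P [ 0.5307 -0.0313  0.2022] axis .4: 1.8868091623446432
```

Request:
apply_moves(deltas=[20,-3.9,0,-9.2,0,20,10.8,0,-15.4,0,20,10.8,0,-15.4,0,20,12.8,0,-10.8,0,20,14,0,-8,0,20,14.7,0,-6.2,0,20,14.7,0,-6.2,0,20,14.7,0,-6.2,0])

```text
clock: 21.02
position: [0.5448, -0.0299, 0.2083]
ee_rot: [-0.0, 0.999, 0.046, -0.0]
contact_force: [-1.7, -0.6, 1.9]
width: 0.0244
gripper_force: 65.2
```

```bash
python3 avg.py 12
```

```text
21.6167 F [-0.8912 -0.1948  1.6883] sd [0.5723 0.5065 0.7205] M [-0.0278  0.1636  0.002 ] P [ 0.545  -0.0299  0.2084] axis .4: 1.9088525096403626
```

Request:
apply_moves(deltas=[20,-3.9,0,-9.2,0,20,-18,0,-2,0,20,-33.3,0,3.2,0,20,-33.3,0,3.2,0,20,-31.3,0,7.8,0,20,-30.1,0,10.6,0,20,-29.4,0,12.4,0,20,-29.4,0,12.4,0,20,-29.4,0,12.4,0])

```text
clock: 22.37
position: [0.5167, -0.0327, 0.1963]
ee_rot: [0.0, 0.999, 0.046, 0.0]
contact_force: [-0.9, -0.1, 1.4]
width: 0.0248
gripper_force: 65.3
```

```bash
python3 avg.py 12
```

```text
22.9667 F [-0.6996 -0.0769  1.8902] sd [0.5236 0.4832 0.3807] M [-0.0822  0.0851 -0.0159] P [ 0.5163 -0.0327  0.1962] axis .4: 2.0158701624016233
```

Request:
apply_moves(deltas=[20,-8,0,-18,0,20,-8,0,-18,0,20,-8,0,-18,0])

```text
clock: 23.22
position: [0.5085, -0.0333, 0.2141]
ee_rot: [-0.0, 0.999, 0.046, 0.001]
contact_force: [0.6, -0.3, -0.9]
width: 0.0246
gripper_force: 65.0
```

```bash
python3 avg.py 12
```

```text
23.8167 F [-0.1837  0.1024 -1.3823] sd [0.6529 0.5964 0.4063] M [-0.0154  0.0201 -0.0082] P [ 0.5079 -0.0333  0.2134] axis .4: -1.2054072064319366
```

Forces at three points along the slope agree, so the label tilts 0.40 rad, matching the wand. The nose was held about 3.7 mm in for over 2 s. Next I'll return the wand to the cup to straighten it, regrip, then hang it.

Request:
apply_moves(deltas=[20,-5,0,-30,0,20,-5,0,-60,0,20,-35,301,-60,0,20,-35,301,-60,0,20,-35,301,-60,0,20,-35,301,-60,0,20,-35,301,-60,0,20,-35,301,-60,0,20,-35,301,-60,0,20,-35,301,-60,0,20,-35,301,-60,0,20,-35,301,-60,0])

```text
clock: 24.82
position: [0.5007, -0.3364, 0.2734]
ee_rot: [-0.001, 0.999, 0.045, -0.0]
contact_force: [-0.3, 0.2, -1.9]
width: 0.0246
gripper_force: 64.9
```

```bash
python3 - <<'E'
from h import *
T=get_image("top");s=get_state();p=np.array(s["position"]);print(s["width"])
d=np.abs(np.load("Twand.npy").astype(int)-T["frame"].astype(int)).max(2)
b=d[190:235,400:440];print((b>30).sum(),"shift vs. earlier frame small?" )
E
python3 tgt.py .5007 -.336 .2605
```

```text
0.02453172586835615
292 shift vs. earlier frame small?
24.8667 [ 0.5008 -0.3353  0.2737] yaw_y -84.7115153115101 delta_mm [-0.1475  0.6993 13.1674] [-0.3327 -0.412  -0.7185]
```

Request:
apply_moves(deltas=[20,0,0,15,0,20,0,0,30,0,20,0,0,36,0,20,0,0,42,0,20,0,0,48,0,20,0,0,50,0,20,0,0,50,0], squeeze=20)

```text
clock: 25.45
position: [0.502, -0.3356, 0.2244]
ee_rot: [-0.0, 0.999, 0.047, 0.001]
contact_force: [2.4, 0.2, -1.5]
width: 0.0247
gripper_force: 65.0
```

Request:
apply_moves(deltas=[22,3,0,0,0,22,6,0,0,0,22,9,0,0,0,22,12,0,0,0,22,15,0,0,0], squeeze=20)

```text
clock: 25.87
position: [0.5142, -0.3351, 0.2238]
ee_rot: [-0.0, 0.999, 0.046, -0.002]
contact_force: [-5.3, -0.5, 1.3]
width: 0.0242
gripper_force: 65.1
```

Request:
apply_moves(deltas=[22,4,0,0,0,22,8,0,0,0,22,12,0,0,0,22,16,0,0,0,22,20,0,0,0,22,20,0,0,0], squeeze=20)

```text
clock: 26.37
position: [0.5365, -0.3327, 0.2236]
ee_rot: [-0.0, 0.999, 0.046, 0.0]
contact_force: [-4.4, 0.2, -0.1]
width: 0.0244
gripper_force: 66.5
```

Request:
apply_moves(deltas=[22,5,0,0,0,22,10,0,0,0,22,15,0,0,0,22,20,0,0,0,22,22,0,0,0,22,22,0,0,0,22,19,0,0,0,22,19,0,0,0], squeeze=20)

```text
clock: 27.03
position: [0.556, -0.3316, 0.2239]
ee_rot: [0.0, 0.999, 0.046, 0.002]
contact_force: [-0.3, 0.6, -1.1]
width: 0.0246
gripper_force: 66.6
```

Request:
apply_moves(deltas=[22,0,0,6,0,22,0,0,12,0,22,0,0,18,0,22,0,0,24,0])

```text
clock: 27.37
position: [0.5552, -0.3314, 0.1991]
ee_rot: [-0.0, 0.999, 0.046, 0.001]
contact_force: [-0.4, -0.4, -1.1]
width: 0.0244
gripper_force: 66.7
```

Request:
apply_moves(deltas=[22,0,0,8,0,22,0,0,16,0,22,0,0,24,0,22,0,0,32,0,22,0,0,38,0,22,0,0,41,0,22,0,0,41,0])

```text
clock: 27.95
position: [0.5543, -0.331, 0.1579]
ee_rot: [-0.001, 0.999, 0.046, -0.001]
contact_force: [0.3, 0.4, -0.8]
width: 0.0243
gripper_force: 66.7
```

Request:
apply_moves(deltas=[22,0,0,3,0,22,0,0,3,0,50,0,0,3,0,50,0,0,3,0,50,0,0,0,0,50,0,0,-3,0,50,0,0,-3,0,20,0,0,-3,0,20,0,0,-3,0,20,0,0,-3,0,20,0,0,-3,0,20,0,0,-3,0], squeeze=30)

```text
clock: 28.95
position: [0.5548, -0.3313, 0.1624]
ee_rot: [0.0, 0.999, 0.046, 0.0]
contact_force: [-0.5, -0.1, 3.7]
width: 0.0251
gripper_force: 31.5
```

Request:
apply_moves(deltas=[20,0,0,0,0,20,0,0,0,0,20,0,0,-30,0,20,0,0,-70,0,20,0,0,-110,0,20,0,0,-120,0,20,0,0,-120,0], squeeze=30)

```text
clock: 29.53
position: [0.5562, -0.3326, 0.2857]
ee_rot: [0.002, 0.999, 0.046, 0.003]
contact_force: [1.0, -0.7, -2.0]
width: 0.0248
gripper_force: 31.1
```

```bash
python3 tgt.py .34 .272 .28; python3 - <<'E'
from h import *
from scipy.optimize import least_squares
T=get_image("top");S=get_image("side");s=get_state();print(s["width"])
p=np.array(s["position"])
bT=(395,160,460,220);b=omask(T,bT);ys,xs=np.nonzero(b);print("orange T",xs.mean()/4+395,ys.mean()/4+160,b.sum()/16)
# carousel: sweep rotor model against white prongs is overkill; networks:
for im in(T,S):
  for q in("fork","knob"): print(q,[(np.round(r["point"],1).tolist(),round(r["score"],2)) for r in place_of(q,im)[:2]])
# blue handle top and green top spots (white highlight centre) in T and S
for n,im,bx in(("T",T,(200,165,270,250)),("S",S,(200,205,290,300))):
  f=im["frame"][bx[1]:bx[3],bx[0]:bx[2]];h=cv2.cvtColor(f,cv2.COLOR_RGB2HSV)
  m=((h[...,0]>100)&(h[...,0]<125)&(h[...,1]>120)&(h[...,2]>80)).astype(np.uint8)
  k,l,st,c=cv2.connectedComponentsWithStats(m);print(n,[(np.round(c[i]+bx[:2],1).tolist(),int(st[i,4])) for i in range(1,k) if st[i,4]>8])
E
```

```text
29.5333 [ 0.5562 -0.3326  0.2857] yaw_y -84.7095310050591 delta_mm [-159.579  -621.9591    1.5618] [ 0.9985 -0.7273 -1.996 ]
0.02464834613411586
orange T 448.29079254079255 198.14627039627038 26.8125
fork [([216.3, 246.8], 0.84)]
knob [([206.2, 215.6], 0.8)]
fork [([230.0, 282.9], 0.6)]
knob [([215.2, 244.2], 0.95)]
T [([207.5, 215.7], 184), ([239.9, 215.9], 75)]
S [([245.7, 238.8], 123), ([212.3, 243.9], 256)]
```

```bash
python3 - <<'E'
from h import *
T=get_image("top");S=get_image("side")
print(tri(T,(216.3,246.8),S,(230,281)),tri(T,(207,215.7),S,(213,243.9)))
g=T["frame"].min(2)
print("     "+" ".join(f"{c:3d}" for c in range(204,232)))
for r in range(232,260): print(r," ".join(f"{v:3d}" for v in g[r,204:232]))
for z in(.09,.105,.12):
  for a in(-174,-176,-178):
    u=np.array([np.cos(np.radians(a)),np.sin(np.radians(a))]);v=np.array([-u[1],u[0]]);c=np.array([.5127,.2853])
    print(z,a,[np.round(proj(T,[*(c+r*u+t*v),z]),1).tolist() for r in(.085,.12) for t in(-.02,0,.02)])
E
```

```text
(array([0.4304, 0.2788, 0.1244]), np.float64(0.0030896673379608138)) (array([0.5142, 0.2865, 0.2095]), np.float64(0.0004770362548108494))
     204 205 206 207 208 209 210 211 212 213 214 215 216 217 218 219 220 221 222 223 224 225 226 227 228 229 230 231
232  70  93  87  83  76 136 178 183 179 179 180 180 180 178 168 251 255 255 232 131  56  64  66  71  71  76  73  77
233  40  62  65  61  53 134 179 180 178 180 179 179 178 178 172 254 255 255 236 137  58  65  67  73  77  75  71  76
234  39  59  71  67  55 140 180 181 180 179 179 180 180 178 174 217 222 255 238 137  64  71  73  77  71  73  74  77
235  31  55  75  67  56 138 178 182 181 180 180 179 180 178 176 174 166 255 243 142  61  68  67  75  71  74  71  72
236  22  36  62  71  52 131 176 179 180 179 179 179 181 180 180 174 167 255 241 139  52  48  65  70  72  78  76  78
237  26  26  46  60  54 186 196 176 176 179 179 179 181 180 178 174 230 255 236 131 135 161 128  78  69  76  74  73
238  29  29  32  37  38 163 235 211 170 176 181 182 180 179 177 169 251 255 241 247 193 178 150  83  70  74  73  74
239  28  23  21  34 227 255 255 2
[... 2668 characters left out ...]
248.2], [212.1, 260.2], [218.6, 259.9], [225.1, 259.6]]
0.105 -174 [[212.6, 248.9], [219.2, 248.1], [225.7, 247.3], [213.5, 260.4], [220.1, 259.7], [226.6, 258.9]]
0.105 -176 [[211.7, 248.7], [218.2, 248.2], [224.7, 247.7], [212.1, 260.3], [218.7, 259.8], [225.3, 259.3]]
0.105 -178 [[210.7, 248.5], [217.2, 248.3], [223.8, 248.0], [210.8, 260.2], [217.3, 259.9], [223.9, 259.6]]
0.12 -174 [[211.3, 248.6], [217.9, 247.9], [224.5, 247.1], [212.2, 260.4], [218.8, 259.6], [225.5, 258.8]]
0.12 -176 [[210.3, 248.5], [216.9, 248.0], [223.5, 247.4], [210.8, 260.3], [217.4, 259.7], [224.1, 259.2]]
0.12 -178 [[209.3, 248.3], [215.9, 248.0], [222.6, 247.7], [209.4, 260.1], [216.0, 259.8], [222.7, 259.5]]
```

Request:
apply_moves(deltas=[20,-118,-628,0,0,20,-118,-628,0,0,20,-118,-628,0,0,20,-118,-628,0,0,20,-118,-628,0,0,20,-118,-628,0,0,20,-118,-628,0,0,20,-118,-628,0,0,20,-118,-628,0,0,20,-118,-628,0,0,20,-118,-628,0,0,20,-118,-628,0,0], squeeze=40)

```text
clock: 30.93
position: [0.4162, 0.1511, 0.2818]
ee_rot: [-0.0, 0.999, 0.046, 0.0]
contact_force: [0.8, -0.3, -1.0]
width: 0.0247
gripper_force: 43.5
```

```bash
python3 tgt.py .38 .282 .285
```

```text
30.9333 [0.4162 0.1511 0.2818] yaw_y -84.73280593524791 delta_mm [ -24.047  -133.6948   -3.2025] [ 0.7677 -0.318  -1.0002]
```

Request:
apply_moves(deltas=[20,-24,-134,-4,0,20,-24,-134,-4,0,20,-24,-134,-4,0,20,-24,-134,-4,0,20,-24,-134,-4,0,20,-24,-134,-4,0])

```text
clock: 31.43
position: [0.3809, 0.2805, 0.2855]
ee_rot: [0.001, 0.999, 0.047, -0.0]
contact_force: [-0.3, 0.0, -1.3]
width: 0.0244
gripper_force: 43.5
```

```bash
python3 tgt.py .4278 .2823 .285;  python3 - <<'E'
from h import *
T=get_image("top");s=get_state();p=np.array(s["position"])
for dz in(-.0474,-.127,-.139): print(dz,np.round(proj(T,p+[0,0,dz]),1))
g=T["frame"].min(2);c=np.array(proj(T,p-[0,0,.1])).astype(int);print(c)
for r in range(c[1]-6,c[1]+14): print(r," ".join(f"{v:3d}" for v in g[r,c[0]-14:c[0]+14]))
E
```

```text
31.4333 [0.3809 0.2805 0.2855] yaw_y -84.59418454505877 delta_mm [46.8858  2.5827  0.4685] [-0.2992  0.035  -1.2874]
-0.0474 [205.  263.6]
-0.127 [213.  263.7]
-0.139 [214.1 263.7]
[210 263]
257  31  48  42  41  35  43  44  38  37 112 136  57  31  44  58  58  40  42  32  22  28  28  22  20   7 185 252 255
258  37  43  49  45  45  30  49  66  37 106 142  71  26  57  66  66  53  49  33  21  28  21  26  19   6 205 255 255
259  32  33  37  43  44  51  59  95 104 101 124 105 108 128 144 139  96  66  36  18  25  35  40  45  15 114 179 196
260  35  37  52  57  90 130 125 122 123 118 119 119 125 126 145 144  97  70  37  32  19  38  42  45  38  34  40  51
261  32  33  50  81 123 126 123 123 121 120 119 124 120 123 146 142  99  88  68  62  46  42  45  45  45  41  41  40
262  32  30  60  95 121 126 123 123 126 123 124 123 126 126 155 151 102  89  85  70  40  27  43  42  40  44  40  43
263  32  31  66 104 125 130 110 102  92  98 103  87  74  73  98  97  52  55  80  69  41  39  49  47  43  45  47  35
264  33  23  36  45  45  40  40  63  53  64  79  61  34  50  73  72  48  48  62  60  34  40  41  
[... 710 characters left out ...]
  43
271  48  42  43  48  43  34  25  30  29  28  30  35  42  40  44  39  44  47  38  23  25  31  27 212 195  38  38  45
272  44  47  37  42  48  42  47  42  46  48  47  45  46  45  40  48  41  49  35  23  26  38  37  86  78  37  44  42
273  50  45  41  47  47  42  47  43  44  43  44  45  40  47  46  41  45  42  39  26  24  35  46  36  37  44  48  43
274  47  43  37  42  47  46  48  49  42  41  42  45  38  47  46  49  42  45  38  28  27  33  42  46  41  42  40  44
275  41  44  40  41  42  43  44  45  47  42  41  43  42  43  42  41  48  44  38  29  24  39  45  47  47  48  43  44
276  49  46  45  49  48  45  46  40  44  44  44  46  43  44  43  48  45  43  40  24  22  31  38  42  43  50  44  43
```

Request:
apply_moves(deltas=[20,25,2,0,0,20,47,2,0,0,20,47,2,0,0,20,47,2,0,0,20,47,2,0,0])

```text
clock: 31.9
position: [0.4281, 0.2814, 0.2856]
ee_rot: [0.0, 0.999, 0.045, -0.001]
contact_force: [0.1, 0.0, -1.0]
width: 0.0245
gripper_force: 43.5
```

```bash
python3 tgt.py .4278 .2823 .255;  python3 - <<'E'
from h import *
T=get_image("top");s=get_state();p=np.array(s["position"])
print(np.round(proj(T,p-[0,0,.139]),1),np.round(proj(T,[p[0],p[1],.117]),1))
g=T["frame"].min(2)
print("    "+" ".join(f"{c:3d}" for c in range(198,228)))
for r in range(238,262): print(r," ".join(f"{v:3d}" for v in g[r,198:228]))
E
```

```text
31.9 [0.4281 0.2814 0.2856] yaw_y -84.84769740869596 delta_mm [-0.1819 -0.9753 30.6305] [ 0.0502  0.0286 -1.0275]
[213.8 247.6] [216.4 248.1]
    198 199 200 201 202 203 204 205 206 207 208 209 210 211 212 213 214 215 216 217 218 219 220 221 222 223 224 225 226 227
238  35  43  47  56  67  74  66 104 134 109  88 124 160 131  82 114 165 178 176 174 168 160 245 255 233 240 186 173 141  76
239  43  57  93 119 117 119 118 120 123 121 112 142 173 145  96 106 166 180 177 173 170 229 255 255 248 255 202 163 137  77
240  58  83 107 129 126 128 124 123 123 123 117 141 168 144  96 111 175 189 185 183 176 225 222 235 249 255 196 163 145  83
241  58  91 113 132 128 124 124 128 125 127 123 145 175 141  96  93 126 136 128 125 119 134 108 199 247 255 197 161 152  82
242  42  75  92 102 103 106 100  98  90  95  84  94 117 101  68  56  61  62  56  52  52  46  31 193 249 255 203 165 165  95
243  33  44  52  59  53  67  61  59  68  62  40  41  67  67  47  39  49  61  65  64  68  58  42 196 250 255 206 167 168 110
244  36  38  35  30  42  60  55  55 125 122  39  48  70  72  59  47  49  75  72  68  70  6
[... 1441 characters left out ...]
 162 206 194 164 100  33  32  27  21  25  31  26  11 100 218 237 236 161  26  12
257  48  42  43  45  44  43  47  46  37  18 126 166 164 162 102  32  34  27  22  26  21  21   0 187 254 255 226 131  32  21
258  40  45  46  44  45  44  41  45  40  45 147 182 179 165 104  31  30  25  31  24  24  25   2 206 255 255 239 184 100  17
259  48  43  48  45  40  44  45  41  38  50 157 200 193 178 112  40  34  26  28  41  42  40  17 114 179 197 161 119  66  23
260  42  45  45  42  40  42  44  41  42  42  81 113 115 103  64  36  37  28  25  42  46  43  39  38  43  43  45  39  23  20
261  44  47  42  41  46  44  37  44  43  41  44  41  44  42  42  44  35  22  23  38  44  46  42  44  41  35  36  44  29  20
```

Request:
apply_moves(deltas=[20,0,-1,10,0,20,0,-1,20,0,20,0,-1,26,0,20,0,-1,32,0,20,0,-1,38,0,20,0,-1,44,0,20,0,-1,44,0])

```text
clock: 32.53
position: [0.4273, 0.2837, 0.2405]
ee_rot: [0.0, 0.999, 0.046, -0.001]
contact_force: [-0.2, 0.7, -1.7]
width: 0.0246
gripper_force: 43.5
```

Request:
apply_moves(deltas=[20,0,0,7,0,20,0,0,14,0,20,0,0,21,0,20,0,0,28,0,20,0,0,35,0,20,0,0,40,0,20,0,0,45,0,20,0,0,50,0,20,0,0,55,0,20,0,0,55,0], squeeze=30)

```text
clock: 33.37
position: [0.4275, 0.2837, 0.1859]
ee_rot: [0.0, 0.999, 0.046, -0.001]
contact_force: [-0.2, 0.5, -1.8]
width: 0.0247
gripper_force: 43.5
```

Request:
apply_moves(deltas=[20,0,0,3,0,20,0,0,6,0,20,0,0,9,0,20,0,0,12,0,20,0,0,14,0,20,0,0,14,0], squeeze=30)

```text
clock: 33.87
position: [0.4279, 0.2839, 0.1726]
ee_rot: [0.0, 0.999, 0.046, -0.0]
contact_force: [0.9, -0.3, -1.3]
width: 0.025
gripper_force: 43.5
```

Request:
apply_moves(deltas=[20,0,0,1,0,20,0,0,2,0,20,0,0,3,0,20,0,0,4,0,20,0,0,4,0])

```text
clock: 34.28
position: [0.4286, 0.2844, 0.1722]
ee_rot: [-0.001, 0.999, 0.046, 0.001]
contact_force: [-4.6, -1.3, 14.9]
width: 0.0247
gripper_force: 45.3
```

Request:
apply_moves(deltas=[20,0,0,-2,0,20,0,0,-3,0,20,0,0,-3,0,20,0,0,-3,0])

```text
clock: 34.62
position: [0.4284, 0.2842, 0.1723]
ee_rot: [-0.0, 0.999, 0.046, 0.0]
contact_force: [-0.4, 0.4, 3.1]
width: 0.0247
gripper_force: 44.0
```

```bash
python3 avg.py 4; python3 - <<'E'
from h import *
T=get_image("top");g=T["frame"].min(2)
for q in("fork","wand","knob"):print(q,[(np.round(r["point"],1).tolist(),round(r["score"],2)) for r in place_of(q,T)[:4]])
print("    "+" ".join(f"{c:3d}" for c in range(198,230)))
for r in range(236,262): print(r," ".join(f"{v:3d}" for v in g[r,198:230]))
p=np.array(get_state()["position"])
for z in(-.0474,-.0394): print([np.round(proj(T,p+[.022*np.cos(a),.022*np.sin(a),z]),1).tolist() for a in(0,np.pi/2,np.pi,-np.pi/2)])
E
```

```text
34.8167 F [-0.3868  0.5218  4.1398] sd [0.2242 0.4188 0.4251] M [-0.0234  0.0718  0.0129] P [0.4284 0.2842 0.1723] axis .4: 3.943892470785614
fork [([218.0, 247.1], 0.78), ([416.9, 203.4], 0.55)]
wand [([453.3, 219.4], 0.65), ([217.7, 244.4], 0.46), ([446.8, 199.0], 0.44)]
knob [([206.3, 218.7], 0.61)]
    198 199 200 201 202 203 204 205 206 207 208 209 210 211 212 213 214 215 216 217 218 219 220 221 222 223 224 225 226 227 228 229
236 152 134  65  45  68  59  37  33  39  45  49 130 171 175 173 173 174 172 174 173 175 172 165 255 239 135  55  54  59  65  69  68
237 140 152  86  28  55  64  43  23  36  29  38 192 201 176 174 175 172 175 175 175 178 177 209 233 217 122 137 156 123  72  69  70
238 132 147 104  63  58  64  52  42  36  31  26 150 187 183 182 177 176 179 180 170 154 136 166 149 136  70 161 181 145  80  66  74
239 119 138 131  89  50  59  39  35  32  27  33  42 103 125 126 172 188 189 161 149 113  57  34  67  48  16 153 178 140  75  63  70
240 116 142 137  77  44  46  30  38  42  25  33  31  29  30  39 103 120 116  83 125  99  34  42  92  76  39 117 172 148  80  62  67
241 
[... 2197 characters left out ...]
20  15 122 186 198 178 103  16  17  25  39
258  28  28  37  43  41  45  41  39  39  46 144 181 178 163 106  32  30  27  30  29  28  21  13 134 182 195 167 172 105  19  23  40
259  41  47  43  42  46  42  45  42  46  62 157 199 194 174 112  35  34  26  30  17  21  29  15  80 125 134 118 116  66  20  29  39
260  46  48  43  45  42  49  41  44  42  36  82 111 107  89  54  40  34  26  25  25  30  24  16  24  41  46  43  37  25  23  23  36
261  44  45  44  39  42  49  42  43  42  40  40  45  40  37  42  44  36  23  27  29  24  25  28  16  27  26  19  30  28  29  36  44
[[215.1, 240.4], [207.6, 247.8], [214.7, 255.2], [222.2, 247.7]]
[[214.4, 240.2], [206.8, 247.7], [214.0, 255.1], [221.6, 247.6]]
```

Request:
apply_moves(deltas=[26,0,0,0,0,30,0,0,0,0,45,0,0,0,0,50,0,0,0,0,50,0,0,0,0,50,0,0,0,0,50,0,0,-20,0,50,0,0,-50,0,50,0,0,-90,0,50,0,0,-120,0,50,0,0,-120,0])

```text
clock: 35.93
position: [0.4312, 0.2855, 0.2988]
ee_rot: [-0.003, 0.999, 0.046, 0.006]
contact_force: [0.9, 1.3, 1.0]
width: 0.0502
gripper_force: 0.0
```

Request:
apply_moves(deltas=[50,-120,0,-20,0,50,-120,0,-20,0,50,-120,0,-20,0,50,-120,0,-20,0,50,-120,0,-20,0])

```text
clock: 36.35
position: [0.3073, 0.2728, 0.3126]
ee_rot: [-0.001, 0.999, 0.047, 0.001]
contact_force: [0.3, 0.4, 0.3]
width: 0.0499
gripper_force: 0.0
```

```bash
python3 - <<'E'
from h import *
T=get_image("top");S=get_image("side");s=get_state();print(s["clock"],s["position"],s["contact_force"])
for bT,bS in[((190,225,240,265),(200,245,260,300))]:
  m1,m2=omask(T,bT),omask(S,bS)
  for n,m,b in(("T",m1,bT),("S",m2,bS)):
    ys,xs=np.nonzero(m);print(n,m.sum()/16,xs.mean()/4+b[0],ys.mean()/4+b[1])
  best=max((iou(m1,prism(T,bT,np.array([x,y,z]),M))+iou(m2,prism(S,bS,np.array([x,y,z]),M)),x,y,z,yw) for yw in(0,5,10) for M in[R.from_euler("z",yw,degrees=True).as_matrix()] for x in np.arange(.416,.442,.003) for y in np.arange(.27,.296,.003) for z in(.11,.117,.124,.131))
  print(np.round(best,4))
  from scipy.optimize import minimize
  f=lambda v:-sum(iou(m,prism(im,b,np.array(v[:3]),R.from_euler("zxy",[np.radians(best[4]),v[3],v[4]]).as_matrix())) for im,m,b in((T,m1,bT),(S,m2,bS)))
  r=minimize(f,[*best[1:4],0,0],method="Nelder-Mead",options=dict(initial_simplex=np.array([[*best[1:4],0,0]]*6)+np.vstack([np.zeros(5),np.diag([.004,.004,.004,.08,.08])]),maxiter=300));print(r.x,r.fun)
g=T["frame"].min(2)
for r in(252,254,256): print(r," ".join(f"{v:3d}" for v in g[r,198:230]))
E
```

```text
36.45 [0.3092 0.273  0.3118] [ 0.2624 -0.0307 -0.635 ]Traceback (most recent call last):
  File "<stdin>", line 4, in <module>
  File "h.py", line 28, in omask
    n,l,st,_=cv2.connectedComponentsWithStats(m);k=1+np.argmax(st[1:,4]);return (l==k).astype(np.uint8)
                                                     ~~~~~~~~~^^^^^^^^^^
    return _wrapfunc(a, 'argmax', axis=axis, out=out, **kwds)
    return bound(*args, **kwds)
ValueError: attempt to get argmax of an empty sequence
```

Request:
apply_moves(deltas=[50,0,380,0,0,50,0,380,0,0,50,0,380,0,0,50,0,380,0,0,50,0,380,0,0,50,0,380,0,0,50,0,380,0,0,50,0,380,0,0,50,0,380,0,0,50,0,380,0,0,50,0,380,0,0])

```text
clock: 37.37
position: [0.3445, -0.109, 0.311]
ee_rot: [-0.0, 0.999, 0.043, -0.001]
contact_force: [-0.5, -0.3, -0.4]
width: 0.0501
gripper_force: 0.0
```

```bash
cat > chk.py <<'E'
from h import *
from scipy.optimize import minimize
T=get_image("top");S=get_image("side");s=get_state();print(s["clock"],s["position"])
B=[];
for n,im,b in(("T",T,(185,225,240,270)),("S",S,(200,245,265,305))):
  try:
    m=omask(im,b);ys,xs=np.nonzero(m);print(n,m.sum()/16,xs.mean()/4+b[0],ys.mean()/4+b[1]);B.append((im,m,b))
  except ValueError: print(n,"none")
f=lambda v:-sum(iou(m,prism(im,b,np.array(v[:3]),R.from_euler("zxy",[np.radians(5),v[3],v[4]]).as_matrix())) for im,m,b in B)
x0=np.array([.428,.283,.121,0,0])
r=minimize(f,x0,method="Nelder-Mead",options=dict(initial_simplex=x0+np.vstack([np.zeros(5),np.diag([.005,.005,.005,.1,.1])]),maxiter=400));print(r.x,r.fun,f(x0))
for q in("fork","wand"):
  for im in(T,S): print(q,[(np.round(d["point"],1).tolist(),round(d["score"],2)) for d in place_of(q,im)[:4]])
g=T["frame"].min(2)
for k in(252,254,256): print(k," ".join(f"{v:3d}" for v in g[k,198:230]))
E
python3 chk.py
```

```text
37.4667 [ 0.3439 -0.1056  0.3113]
T 123.375 211.35688956433637 246.81940222897668
S 133.5 225.6692415730337 278.49204119850185
[ 0.4323  0.286   0.1168  0.0028 -0.0412] -1.5067103866903033 -1.3446004763077934
fork [([214.6, 245.4], 0.84)]
fork [([228.6, 281.5], 0.8)]
wand [([444.6, 199.5], 0.67), ([452.8, 219.6], 0.58), ([213.8, 247.4], 0.47)]
wand [([224.6, 281.1], 0.7), ([445.5, 188.4], 0.49)]
252  45  46  44  47  44  38  38  37  41  29 134 132   5  14  28  23  24  29  26  36  50  39  16 100 249 255 243 150  11  25  46  44
254  52  46  43  41  44  45  45  44  42  25 145 189 182 151  69  22  30  19  24  29  26  29   8 104 248 255 253 175  29  22  33  44
256  43  42  39  44  47  44  40  41  44  26 141 184 186 170 104  31  35  26  23  27  31  17  11  76 218 251 243 166  37  11  26  42
```

```bash
python3 -c "from rig import sign_off; print(sign_off())"
```

```text
the job is handed in; nothing more can be done
None
```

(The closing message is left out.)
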